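Reset the stop screw of the tiara-band jig

TASK

On the forming jig with the round wooden former, swing the jam nut's handle counter-clockwise (seen from above) as far as it goes to free the stop screw, then turn the screw by its bar head until the pointed nose stands over the index pin on the dial. Then swing the nut's handle clockwise, fully home, to lock it, with the nose still over the pin. Do not turn the screw before the nut is loose, and leave the similar jig with the straight block alone.

Things in the scene. Friction and masses are not known exactly. Their poses are not given: they have to be found in the camera images.
- round_jig_nut_grip (a point): Centre of the upright round grip (18 mm thick, 72 tall, top 21 mm above this point, which is 112 mm above the table) of the jam nut's handle on the round-former jig (jig is bolted down). It stands on a thin bar, 95 mm from the vertical axis that nut and screw share; the bar is 47 mm below this point. Takes 5 to 8 N to swing and stays where left; solid stop at each end of its 60 degrees.
- round_jig_screw_head (a point): Centre of the stop screw's head: upright flat bar 56 long, 14 thick, 30 mm tall, with a pointed nose at one end (tip 36 mm out, white line on top). On the screw and nut axis, 113 mm above the table. x to the nose, y across the bar, z up. Turns with 0.12 N m once the nut is loose, stays where left. Below: 110 mm dial (top at 56 mm) with one index pin, 8 thick, 22 tall, 46 mm from the axis.
- round_jig_nut (a joint): Angle of the jam nut (48 mm hexagon on the dial, under the screw's head), rad: 0 fully tight, growing counter-clockwise seen from above to 1.05 fully loose. Below about 0.4 it locks the screw: the screw then cannot pass from its start (0.8 or more) to the pin, it is caught at about 0.7.
- round_jig_screw (a joint): Angle of the stop screw, rad: 0 with the nose exactly over the index pin, positive counter-clockwise of it seen from above; range -0.6 to 1.6. The jig is a 270 x 130 mm grey plate; its round wooden former, 100 mm across, with a tiara frame around it, is centred 135 mm from the screw's axis.
- straight_jig: The jig to leave alone: same grey plate, dial, screw and nut handle, but with a straight wooden block and aluminium strip (90 mm long) in place of the round former. Origin under its screw's axis at table height; x along the plate to its block, z up; its nut grip reaches 105 mm from the axis and 133 mm above the table.

How it is judged (in metres and radians):
On the way, in this order (a step that is already met when the one before it is completed fails the run):
1. the jam nut is swung loose (at least 0.7 rad), the screw not yet turned near its mark (still over 0.5 rad from the pin) (value of joint round_jig_nut above 0.7 rad and value of joint round_jig_screw above 0.5 rad), for 0.1 s.
2. with the nut still loose (over 0.4 rad), the screw's nose is over the index pin within 0.2 rad (value of joint round_jig_nut above 0.4 rad and value of joint round_jig_screw between -0.2 and 0.2 rad), for 0.2 s.
At the end, for the whole second after the job is handed in: The jam nut is tight (within 0.175 rad, 10 degrees, of its tight stop) and the screw's nose is over the index pin within 0.2 rad (11 degrees), both at rest (value of joint round_jig_nut below 0.175 rad and value of joint round_jig_screw between -0.2 and 0.2 rad and velocity of joint round_jig_nut between -0.05 and 0.05 rad/s and velocity of joint round_jig_screw between -0.05 and 0.05 rad/s); the robot touches nothing.
It fails at once if the screw is forced towards the pin while the nut is still tight (nut below 0.15 rad with the screw between 0.25 and 0.6 rad) (value of joint round_jig_nut below 0.15 rad and value of joint round_jig_screw between 0.25 and 0.6 rad).
It fails at once if the robot pushes on the neighbouring jig with more than 5 N (contact force between any of the fingers, the arm and straight_jig above 5 N).
It also fails if it takes over 58 s, if anything falls off the work surface, if the arm or the gripper's body presses on something with over 40 N, if the wrist force passes 120 N, or if a joint passes its speed limit or range.

ROBOT

A 6-joint arm with a two-finger parallel gripper is mounted at the origin on the work surface. World frame = base frame: x ahead of the robot, y to its left, z up, the work surface at z = 0. Lengths are in mm, angles in rad, forces in N, time in s.
With the tool pointing down it reaches from about 300 to 775 mm from the base axis. Payload 14.6 kg.
Tool frame: the origin (TCP) lies midway between the tips of the shut fingers; the grasp point (between the pads) lies 19 mm behind it (manip.grip_depth is the distance from the TCP to the grasp point, in mm); x points along the fingers, y is the direction in which the jaws open and shut, and the axes are right-handed (so a half turn about x gives the same grasp; the last joint's range is limited). The gripper opens to 94 mm and grips with 3 to 60 N. Pads are 16 mm wide; open, the fingers measure 119 mm over their backs; the gripper's body (75 mm by 177 mm) begins 78 mm behind the grasp point.
Start: joints at [-1.186, 0.3, 1.521, -0, 1.321, -0.067], TCP at [240.114, -494.808, 205.446] pointing down, gripper open.
Joint ranges: [-3.03, 3.03], [-0.79, 2.21], [0.23, 2.52], [-1.04, 4.18], [0, 3.07], [-2.55, 2.55]. Speed limits (rad/s): [2.22, 2.22, 2.57, 3.14, 3.14, 3.14].

INTERFACE

Orientations are given as [roll, pitch, yaw] about the fixed x, y, z axes, in that order (R = Rz(yaw) Ry(pitch) Rx(roll)).
In Python, from cell import readout, cams, ticket, manip gives the robot as it stands. The module is installed in compiled form; this text tells all that it offers.
- The arm moves only by the tool apply_moves, never from a script. Its argument "plan" is one flat list of numbers, 7 for each row, row after row: the turn, a rotation vector about the tool's x, y, z in rad, then the shift along the tool's x, y, z in m, then the opening in per cent of the stroke, from 0 (shut) to 100 (fully open). In form: [wx, wy, wz, x, y, z, fingers, wx, wy, wz, x, y, z, fingers, ...]. A call has 1 to 5 rows; each row shifts and turns the commanded pose from where the row before left it, along the tool's axes as they then stand; what a row does not reach is not made up. A row lasts 1/8 s, in which the tool goes at most 62.5 mm and 10.7 degrees, less where a joint would pass 70% of its speed; a pose out of reach is approached as far as the arm can. A call with a gripper value outside its range is refused whole. The fingers move at their own pace and stop on an object; "force" is the grip in N (left out, the last holds). Time passes only in rows, so rows that do not move let the fingers close. It gives the time, the measured TCP pose, the force and the opening at its end, in the units of the state.
- readout.read_state(): the state, without advancing time (a new reading comes with each control period).
- cams.camera(name): name is "side" or "top" or "wrist"; returns a dict with "image" (420x560x3 uint8, red, green, blue), "fovy" (degrees; the focal length in pixels is half the picture's height over the tangent of half this angle, whatever the lens; pixels are square), "cx", "cy" (the principal point, pixels), "position" and "orientation" of the camera in the world; the wrist camera has in their place "T_tool_cam" (4x4, takes a point from camera to tool coordinates, whose origin is the TCP and whose axes are the tool frame's). Camera axes: x right, y down, z forward; pixel columns grow to the right and rows downward; lengths in mm; the calibration is good to about 2 mm. The wrist camera is an equidistant fisheye: a pixel r from the principal point sees the ray r / f radians off the axis. A picture is of the moment at which its call begins: read the wrist's pose just before it. There is no depth.
- ticket.sign_off(): hands the job in, once; it reports no verdict.
The state is a dict: "clock": time; "joints": joint angles; "qd": joint speeds; "effort": joint torques, N m; "eef_pos": TCP position; "eef_rot": TCP orientation; "wrist_force": force on the tool from outside, world axes, zero at the start; "moment": the same for the moment, N m; "finger_gap": finger opening in mm.
Only numpy, scipy, OpenCV 4.12 (cv2) and the standard library are available. Lean on these libraries where they do the work, as an engineer would, in place of code of your own. Each camera call takes 0.05 s, during which the arm holds its last target.

## Working session

There is one attempt and no reset: what is moved stays moved. The work goes in short steps, Python scripts to look and compute and a tool call to move; the robot and the scene stay as the last step left them, time stands still between calls to the robot, and variables do not carry over. Pictures are saved under pics/ and viewed, and the job is handed in when it is done.

Besides the shell and the picture viewer there is one more tool, called as name(argument=value, ...) on one line, values as JSON. apply_moves: Moves the arm, as the interface text tells. Its arguments: {"type":"object","properties":{"plan":{"type":"array","items":{"type":"number"}},"force":{"type":"number"}},"required":["plan"]}

```bash
mkdir -p pics
python3 - <<'E'
from cell import readout,cams,manip
import cv2,numpy as np
s=readout.read_state();print(s)
for n in("side","top","wrist"):
    c=cams.camera(n);cv2.imwrite(f"pics/{n}0.png",c["image"][:,:,::-1])
    print(n,{k:v for k,v in c.items() if k!="image"})
print([x for x in dir(manip) if x[0]!='_'])
E
```

```text
{'clock': 0.0, 'joints': array([-1.18560856e+00,  3.00443649e-01,  1.52158845e+00, -3.14987974e-05,
        1.32070696e+00, -6.65756015e-02]), 'qd': array([ 0.00236132, -0.00123909, -0.00169549, -0.0015432 , -0.00063852,
        0.00229408]), 'effort': array([-6.95366889e-04, -5.31808126e+01, -3.52742708e+01,  7.08305743e-02,
        2.44302111e-02, -7.99634245e-05]), 'eef_pos': array([ 240.00494261, -494.57317051,  204.89827407]), 'eef_rot': array([-1.61076456,  1.56964952,  1.98259927]), 'wrist_force': array([-0.0183416 , -0.38724013, -0.31328987]), 'moment': array([-0.00439333, -0.01069392, -0.00399757]), 'finger_gap': 94.24794389338294}
side {'fovy': 42.50012901923334, 'cx': 277.6603327969003, 'cy': 204.11895186349014, 'position': array([246.1151944 , 732.61736764, 608.17371381]), 'orientation': array([-2.12599659,  0.01992564, -2.81845613])}
top {'fovy': 49.20007362271229, 'cx': 280.61190664753906, 'cy': 211.67907266279443, 'position': array([ 485.27104199,  -50.5267546 , 1030.54647986]), 'orientation': array([-3.07094945,  0.01716783, -1.59591665])}
wrist {'fovy': 65.70646984690485, 'cx': 281.06268504701217, 'cy': 212.26427911594672, 'T_tool_cam': array([[-1.34107352e-03, -2.54906273e-01,  9.66964836e-01,
        -1.79623509e+02],
       [ 9.99998690e-01,  5.34203714e-04,  1.52771185e-03,
        -2.83346301e-02],
       [-9.05979540e-04,  9.66965618e-01,  2.54905223e-01,
        -7.40682065e+01],
       [ 0.00000000e+00,  0.00000000e+00,  0.00000000e+00,
         1.00000000e+00]])}
['Unreachable', 'grip_depth']
```

View pics/top0.png

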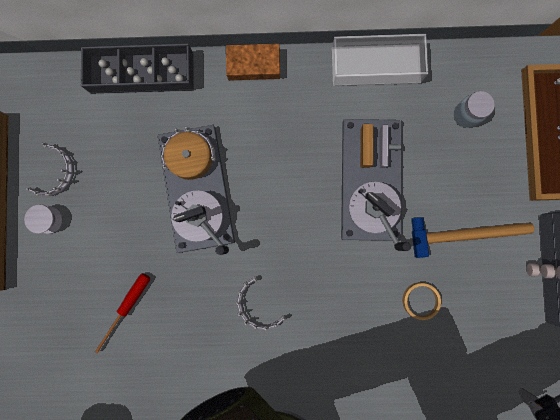

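View pics/side0.png

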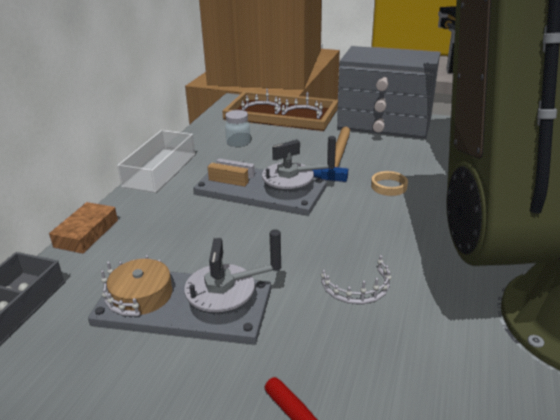

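View pics/wrist0.png

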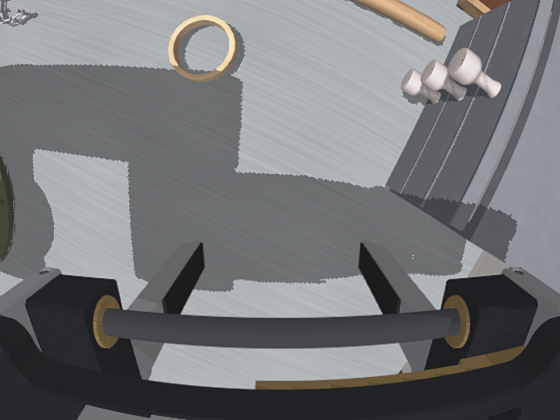

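The top view shows the round-former jig at about (197,190) px with its screw axis near (197,213). The straight jig is at about (373,180) and the robot base is at the bottom. I'll zoom in.

```bash
cat > h.py <<'E'
import numpy as np,cv2
from scipy.spatial.transform import Rotation as R
def cam(c):
    f=c["image"].shape[0]/2/np.tan(np.radians(c["fovy"]/2)); return f
def rot(e): return R.from_euler('xyz',e).as_matrix()
def ray(c,u,v):
    f=cam(c);d=np.array([(u-c["cx"])/f,(v-c["cy"])/f,1]);return rot(c["orientation"])@d
def onz(c,u,v,z):
    d=ray(c,u,v);p=np.array(c["position"]);return p+d*(z-p[2])/d[2]
def proj(c,P):
    q=rot(c["orientation"]).T@(np.array(P)-c["position"]);f=cam(c);return q[:2]/q[2]*f+[c["cx"],c["cy"]]
def tri(c1,p1,c2,p2):
    a=np.array(c1["position"]);b=np.array(c2["position"]);d=ray(c1,*p1);e=ray(c2,*p2)
    t=np.linalg.lstsq(np.c_[d,-e],b-a,rcond=None)[0];A=a+t[0]*d;B=b+t[1]*e;return (A+B)/2,np.linalg.norm(A-B)
E
python3 - <<'E'
import cv2
a=cv2.imread("pics/top0.png")[110:265,145:275];cv2.imwrite("pics/topz.png",cv2.resize(a,None,fx=3.8,fy=3.8,interpolation=cv2.INTER_CUBIC))
a=cv2.imread("pics/side0.png")[215:345,80:300];cv2.imwrite("pics/sidez.png",cv2.resize(a,None,fx=3.6,fy=3.6,interpolation=cv2.INTER_CUBIC))
E
```

```text
(no output)
```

View pics/topz.png

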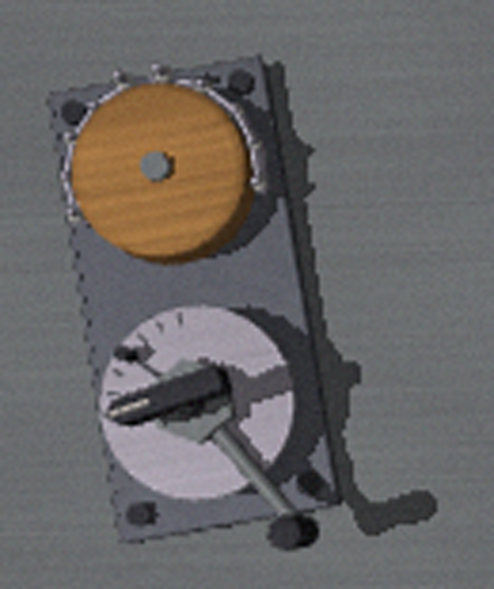

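View pics/sidez.png

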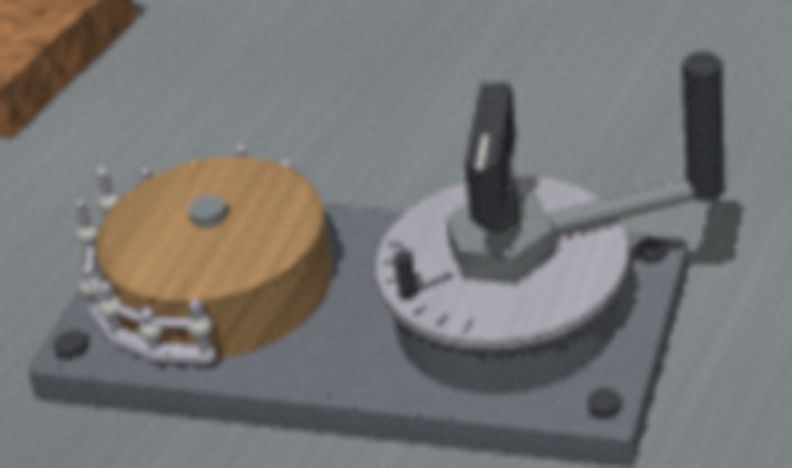

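Zoomed pixels: dial centre is about (198,402), pin top about (127,352), white line on the nose about (110–148, 400–412), and grip top about (293,530). I'll fit these properly.

Run:
```python
from h import *
from cell import cams
c=cams.camera("top");im=c["image"];s=cams.camera("side")
hsv=cv2.cvtColor(im,cv2.COLOR_RGB2HSV)
roi=np.zeros(im.shape[:2],bool);roi[180:262,160:262]=1
m=(roi&(im.min(2)>135)).astype(np.uint8)
n,l,st,ce=cv2.connectedComponentsWithStats(m);print(st[1:][st[1:,4]>20],ce[1:][st[1:,4]>20])
i=1+np.argmax(st[1:,4]);ct=cv2.findContours((l==i).astype(np.uint8),cv2.RETR_EXTERNAL,cv2.CHAIN_APPROX_NONE)[0]
ct=max(ct,key=len);(x,y),r=cv2.minEnclosingCircle(cv2.convexHull(ct));print("dial",x,y,r)
D=onz(c,x,y,56);print("axis",D,"radius mm",r*(1030-56)/cam(c))
uz=lambda X,Y:(145+(X+.5)/3.8-.5,110+(Y+.5)/3.8-.5)
for nm,p,z in(("pintop",(127,352),78),("grip top",(292,531),133),("nose tip",(107,411),128),("head back",(222,372),128),("former",(156,165),None)):
    if z is None: z=82
    P=onz(c,*uz(*p),z);d=P-D;print(nm,P.round(1),"r",np.hypot(*d[:2]).round(1),"ang",np.arctan2(d[1],d[0]).round(3))
us=lambda X,Y:(80+(X+.5)/3.6-.5,215+(Y+.5)/3.6-.5)
print("grip tri",tri(c,uz(292,531),s,us(703,63)))
print("pin tri",tri(c,uz(127,352),s,us(403,256)))
print("side of dial ctr proj",proj(s,[D[0],D[1],56]),"vs",us(503,262))
# dark dark grip blob
g=(roi&(im.max(2)<45)).astype(np.uint8);n,l,st,ce=cv2.connectedComponentsWithStats(g);print(st[1:][st[1:,4]>8],ce[1:][st[1:,4]>8])
```

```text
[[178 191  42  18 453]
 [171 205  15  13  91]
 [208 213  14  18 159]
 [172 220  38  21 470]] [[199.14790287 199.1986755 ]
 [177.12087912 209.87912088]
 [215.42767296 221.17610063]
 [190.08297872 231.06170213]]
dial 190.5 228.5 20.359373092651367
axis [523.7588726  157.45011677  56.        ] radius mm 43.23291290767776
pintop [578.5 178.3  78. ] r 58.6 ang 0.364
grip top [478.4  80.7 133. ] r 89.1 ang -2.105
nose tip [543. 177. 128.] r 27.4 ang 0.793
head back [561.8 116.7 128. ] r 55.8 ang -0.82
former [681.4 160.3  82. ] r 157.7 ang 0.018
grip tri (array([478.5269162 ,  81.48786706, 128.26897162]), np.float64(0.42561044809340864))
pin tri (array([579.48012497, 179.47858285,  74.18566966]), np.float64(1.3505483673369025))
side of dial ctr proj [232.38012847 292.93260425] vs (219.36111111111111, 287.4166666666667)
[[223 180   4  13  14]
 [226 194   5  23  26]
 [177 206  29  16  86]
 [232 229   3  14  15]
 [223 234   7   7  30]
 [220 245   9   9  42]] [[224.64285714 186.35714286]
 [227.69230769 205.15384615]
 [194.38372093 215.47674419]
 [232.93333333 235.93333333]
 [226.23333333 236.46666667]
 [224.73809524 249.        ]]
```

Run:
```python
from h import *
from cell import cams
c=cams.camera("top");im=c["image"];s=cams.camera("side")
m=np.zeros(im.shape[:2],np.uint8);m[185:262,165:240]=(im.min(2)>125)[185:262,165:240]
m=cv2.morphologyEx(m,cv2.MORPH_OPEN,np.ones((3,3),np.uint8))
pts=cv2.findNonZero(m);h=cv2.convexHull(pts);(x,y),r=cv2.minEnclosingCircle(h);e=cv2.fitEllipse(h);print("circ",x,y,r,"ell",e)
D=onz(c,e[0][0],e[0][1],56);print("axis",D,"radius mm",np.mean(e[1])/2*(1030-56)/cam(c))
uz=lambda X,Y:(145+(X+.5)/3.8-.5,110+(Y+.5)/3.8-.5)
for nm,p,z in(("pintop",(127,352),78),("grip top",(292,531),133),("nose tip",(107,411),128),("line inner",(147,400),128),("head back",(222,372),128),("former",(156,165),86)):
    P=onz(c,*uz(*p),z);d=P-D;print(nm,P.round(1),"r",np.hypot(*d[:2]).round(1),"ang",np.arctan2(d[1],d[0]).round(3))
us=lambda X,Y:(80+(X+.5)/3.6-.5,215+(Y+.5)/3.6-.5)
print("former tri",tri(c,uz(156,165),s,us(208,208)))
print("side of dial ctr proj",proj(s,[D[0],D[1],56]),"vs",us(503,262))
```

```text
circ 196.0 215.5 25.519699096679688 ell ((196.15138244628906, 215.55813598632812), (49.94218063354492, 50.77691650390625), 40.96495819091797)
axis [551.08733161 145.03154139  56.        ] radius mm 53.46898373131953
pintop [578.5 178.3  78. ] r 43.1 ang 0.882
grip top [478.4  80.7 133. ] r 97.1 ang -2.418
nose tip [543. 177. 128.] r 33.0 ang 1.818
line inner [548.2 156.  128. ] r 11.4 ang 1.826
head back [561.8 116.7 128. ] r 30.3 ang -1.209
former [680.6 159.4  86. ] r 130.3 ang 0.11
former tri (array([685.20893085, 164.40051286,  63.18788964]), np.float64(0.2186175843256306))
side of dial ctr proj [219.33010173 284.45777502] vs (219.36111111111111, 287.4166666666667)
```

Run:
```python
from h import *
from cell import readout
s=readout.read_state();M=rot(s["eef_rot"]);print(s["clock"],M.round(3))
phi=np.arctan2(M[1,1],M[0,1]);print("jaw y angle",phi, "q1",s["joints"][0],"q6",s["joints"][5])
```

```text
0.35 [[-0.     0.437 -0.9  ]
 [ 0.    -0.9   -0.437]
 [-1.    -0.    -0.   ]]
jaw y angle -1.1189919103642243 q1 -1.1856126732294012 q6 -0.06662689289718958
```

Round jig, measured: axis about (551,144), pin bearing 0.90, nose bearing 1.87 (screw ≈ +0.97), grip (479,81) at bearing −2.42 and radius 96. The radii match the given sizes. Next I'll travel high to a point above the grip with the jaws tangential.

apply_moves(plan=[0,0,0,0,-0.0345,-0.0389,100,0,0,0,0,-0.0345,-0.0389,100,0,0,0,0,-0.0345,-0.0389,100,0,0,0,0,-0.0345,-0.0389,100,0,0,0,0,-0.0345,-0.0389,100], force=25)

```text
clock: 0.98
eef_pos: [340.1, -253.2, 205.6]
eef_rot: [2.066, 1.57, -0.624]
wrist_force: [0.8, 0.7, -0.8]
finger_gap: 94.3
```

apply_moves(plan=[0,0,0,0,-0.0345,-0.0389,100,0,0,0,0,-0.0345,-0.0389,100,0,0,0,0,-0.0345,-0.0389,100,0,0,0,0,-0.0345,-0.0389,100,0,0,0,0,-0.0345,-0.0389,100])

```text
clock: 1.6
eef_pos: [439.9, -12.9, 205.7]
eef_rot: [2.513, 1.57, -0.176]
wrist_force: [0.8, -1.0, 1.6]
finger_gap: 94.0
```

apply_moves(plan=[0,0,0,0,-0.0345,-0.0389,100,0,0,0,0,-0.0345,-0.0389,100,-0.135,0,0,0,0,0,100,-0.135,0,0,0,0,0,100,0,0,0,0,0,0,100])

```text
clock: 2.22
eef_pos: [479.3, 81.5, 205.4]
eef_rot: [0.007, 1.571, -2.413]
wrist_force: [-0.2, -0.1, -0.7]
finger_gap: 94.0
```

```bash
cat >> h.py <<'E'
def wray(c,s,u,v):
    f=cam(c);dx,dy=u-c["cx"],v-c["cy"];r=np.hypot(dx,dy);t=r/f
    d=np.array([np.sin(t)*dx/r,np.sin(t)*dy/r,np.cos(t)])
    T=c["T_tool_cam"];M=rot(s["eef_rot"]);return M@T[:3,3]+s["eef_pos"],M@T[:3,:3]@d
def wonz(c,s,u,v,z):
    o,d=wray(c,s,u,v);return o+d*(z-o[2])/d[2]
E
python3 - <<'E'
from h import *
from cell import readout,cams
import pickle
s=readout.read_state();c=cams.camera("wrist");pickle.dump((s,c),open("w1.pkl","wb"));cv2.imwrite("pics/w1.png",cv2.resize(c["image"],(784,588))[:,:,::-1])
M=rot(s["eef_rot"]);print(np.arctan2(M[1,1],M[0,1]))
E
```

```text
-0.8495492970652397
```

View pics/w1.png

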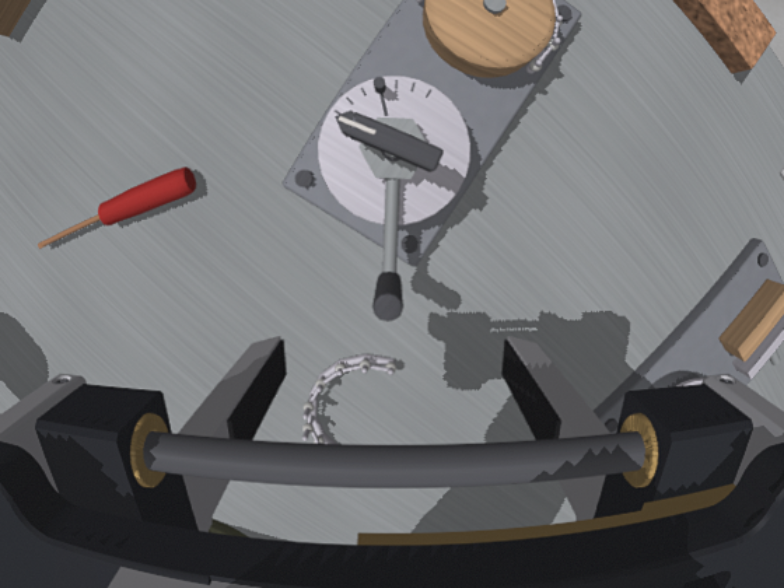

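The wrist view shows the grip top at about (388,304), centred between the fingers, with the head bar from (337,117) to (441,158) and the pin top at (379,84).

Run:
```python
from h import *
import pickle
s,c=pickle.load(open("w1.pkl","rb"))
w=lambda u,v,z:wonz(c,s,(u+.5)/1.4-.5,(v+.5)/1.4-.5,z)
# dial rim points
rim=np.array([w(*p,56)[:2] for p in((319,150),(470,150),(393,75),(393,225),(340,203),(447,203),(447,97))])
A=np.c_[2*rim,np.ones(len(rim))];x=np.linalg.lstsq(A,(rim**2).sum(1),rcond=None)[0];print("axis",x[:2],"r",np.sqrt(x[2]+x[0]**2+x[1]**2))
for n,p,z in(("grip",(388,304),133),("tip",(336,116),128),("line1",(376,130),128),("backmid",(437,163-10),128),("pin",(379,84),78)):
    P=w(*p,z);d=P[:2]-x[:2];print(n,P.round(1),np.hypot(*d).round(1),np.arctan2(d[1],d[0]).round(3))
a=w(336,116,128);b=w(376,130,128);print("line dir",np.arctan2(*(a-b)[[1,0]]))
```

```text
axis [552.00353822 144.51181458] r 54.54653258045099
grip [480.1  86.  133. ] 92.7 -2.459
tip [541.5 178.7 128. ] 35.7 1.869
line1 [549.9 156.2 128. ] 11.9 1.748
backmid [562.7 122.2 128. ] 24.7 -1.123
pin [578.  180.9  78. ] 44.7 0.95
line dir 1.9288391493006445
```

The axis agrees at (551.7,144.3) and the dial radius reads 54.5 (55 given). The grip sits within about 2 mm of the jaw centre. I'll descend and grasp.

apply_moves(plan=[0,0,0,0.028,0,0,100,0,0,0,0.028,0,0,100,0,0,0,0.028,0,0,60,0,0,0,0.026,0,0,40,0,0,0,0,0,0,15], force=25)

```text
clock: 2.9
eef_pos: [478.5, 81.2, 94.3]
eef_rot: [-0.633, 1.568, -3.055]
wrist_force: [-0.4, 0.1, 1.4]
finger_gap: 67.4
```

apply_moves(plan=[0,0,0,0,0,0,0,0,0,0,0,0,0,0,0,0,0,0,0,0,0,0,0,0,0,0,0,0,0,0,0,0,0,0,0])

```text
clock: 3.52
eef_pos: [478.9, 81.7, 95.5]
eef_rot: [-1.09, 1.57, 2.774]
wrist_force: [2.4, -5.7, 3.5]
finger_gap: 18.1
```

Gripped at an 18.1 mm gap, which matches the grip's diameter. Swinging counter-clockwise now.

apply_moves(plan=[-0.15,0,0,0,0.0142,-0.0011,0,-0.15,0,0,0,0.0142,-0.0011,0,-0.15,0,0,0,0.0142,-0.0011,0,0,0,0,0,0,0,0])

```text
clock: 4.03
eef_pos: [514.5, 56.1, 95.5]
eef_rot: [1.344, 1.57, -0.627]
wrist_force: [2.0, -4.4, 1.5]
finger_gap: 17.2
```

apply_moves(plan=[-0.15,0,0,0,0.0142,-0.0011,0,-0.15,0,0,0,0.0142,-0.0011,0,-0.15,0,0,0,0.0142,-0.0011,0,-0.13,0,0,0,0.0123,-0.001,0,0,0,0,0,0,0,0])

```text
clock: 4.65
eef_pos: [566.6, 50.2, 95.4]
eef_rot: [-1.202, 1.567, -2.594]
wrist_force: [-9.4, -9.9, 7.9]
finger_gap: 17.6
```

apply_moves(plan=[-0.03,0,0,0,0.003,0,0,-0.02,0,0,0,0.002,0,0,0,0,0,0,0,0,0])

```text
clock: 5.03
eef_pos: [567.0, 50.6, 95.2]
eef_rot: [-1.566, 1.556, -2.91]
wrist_force: [-47.1, -16.1, 28.9]
finger_gap: 18.1
```

The sharp force rise means it is at the loose stop. I'll relieve the push, open and rise.

apply_moves(plan=[0,0,0,0,-0.003,0,0,0,0,0,0,0,0,60,0,0,0,0,0,0,60,0,0,0,0,0,0,60,0,0,0,0,0,0,60])

```text
clock: 5.65
eef_pos: [569.8, 51.6, 95.3]
eef_rot: [-2.456, 1.571, 2.487]
wrist_force: [0.6, -0.3, -0.0]
finger_gap: 54.0
```

apply_moves(plan=[0,0,0,-0.03,0,0,60,0,0,0,-0.04,0,0,60,0,0,0,-0.04,0,0,60,0,0,0,0,0,0,60])

```text
clock: 6.15
eef_pos: [570.9, 51.5, 208.4]
eef_rot: [1.371, 1.566, 0.031]
wrist_force: [0.7, 0.4, -1.1]
finger_gap: 56.3
```

Run:
```python
from h import *
from cell import readout,cams
import pickle
s=readout.read_state();c=cams.camera("wrist");pickle.dump((s,c),open("w2.pkl","wb"));cv2.imwrite("pics/w2.png",cv2.resize(c["image"],(784,588))[:,:,::-1])
M=rot(s["eef_rot"]);print(s["clock"],s["eef_pos"],M.round(3),np.arctan2(M[1,1],M[0,1]),s["finger_gap"])
t=cams.camera("top")["image"][110:265,145:275];cv2.imwrite("pics/top2.png",cv2.resize(t,None,fx=3.8,fy=3.8,interpolation=cv2.INTER_CUBIC)[:,:,::-1])
```

```text
6.15 [570.89578563  51.51993923 208.40868961] [[ 0.005  0.974  0.229]
 [ 0.     0.229 -0.974]
 [-1.     0.005  0.001]] 0.23065073381292955 56.347577628664254
```

View pics/w2.png

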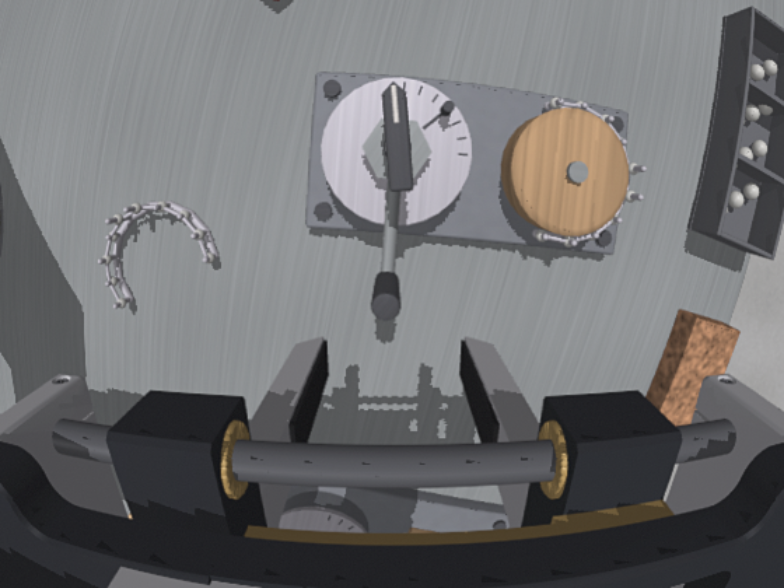

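The handle is swung out with the grip top at (386,305). The head bar runs from (393,83) to (401,189), the pin top is at (448,107), and the screw hasn't moved.

Run:
```python
from h import *
import pickle
s,c=pickle.load(open("w2.pkl","rb"))
w=lambda u,v,z:wonz(c,s,(u+.5)/1.4-.5,(v+.5)/1.4-.5,z)
rim=np.array([w(*p,56)[:2] for p in((321,152),(472,152),(397,76),(344,207),(448,207),(344,97),(450,98))])
A=np.c_[2*rim,np.ones(len(rim))];x=np.linalg.lstsq(A,(rim**2).sum(1),rcond=None)[0];print("axis",x[:2],"r",np.sqrt(x[2]+x[0]**2+x[1]**2))
for n,p,z in(("grip",(386,305),133),("tip",(393,83),128),("line1",(396,122),128),("backmid",(402,188),128),("pin",(448,106),78)):
    P=w(*p,z);d=P[:2]-x[:2];print(n,P.round(1),np.hypot(*d).round(1),np.arctan2(d[1],d[0]).round(3))
a=w(393,83,128);b=w(402,188,128);print("bar dir",np.arctan2(*(a-b)[[1,0]]), "axis from bar",b+(a-b)*28/64)
```

```text
axis [552.10560667 144.51524882] r 55.33655145807752
grip [566.9  52.3 133. ] 93.4 -1.412
tip [541.5 177.9 128. ] 35.0 1.879
line1 [548.4 156.  128. ] 12.0 1.886
backmid [560.4 119.9 128. ] 26.0 -1.247
pin [578.7 181.7  78. ] 45.8 0.95
bar dir 1.8858899594003313 axis from bar [552.10634365 145.26985444 128.        ]
```

The axis is (552.1,144.8), the nose bearing 1.885, and the pin bearing about 0.93–0.95. I'll go above the head with the jaws across the bar.

apply_moves(plan=[-0.084,0,0,0,0,0,60,0,0,0,0,0.0055,-0.0473,60,0,0,0,0,0.0055,-0.0473,60,0,0,0,0,0,0,60])

```text
clock: 6.75
eef_pos: [549.8, 147.1, 203.8]
eef_rot: [-1.806, 1.568, -3.059]
wrist_force: [0.1, 0.2, 0.0]
finger_gap: 56.3
```

Run:
```python
from h import *
from cell import readout
s=readout.read_state();M=rot(s["eef_rot"]);print(s["eef_pos"],np.arctan2(M[1,1],M[0,1]),M[2])
```

```text
[549.83304875 147.10131056 203.81380654] 0.3180862710680566 [-9.99996811e-01 -2.45591633e-03 -5.88358376e-04]
```

apply_moves(plan=[0,0,0,0.02,0.0015,0.0029,60,0,0,0,0.028,0,0,60,0,0,0,0.028,0,0,60,0,0,0,0.026,0,0,60,0,0,0,0,0,0,60], force=20)

```text
clock: 7.38
eef_pos: [552.1, 141.5, 100.9]
eef_rot: [-1.68, 1.566, -2.936]
wrist_force: [0.6, 0.3, 0.2]
finger_gap: 56.6
```

apply_moves(plan=[0,0,0,0,0,0,5,0,0,0,0,0,0,5,0,0,0,0,0,0,5,0,0,0,0,0,0,5,0,0,0,0,0,0,5])

```text
clock: 8.0
eef_pos: [552.7, 142.3, 103.6]
eef_rot: [-1.561, 1.569, -2.817]
wrist_force: [-5.8, -1.5, 4.3]
finger_gap: 14.5
```

Head gripped at a 14.5 mm gap (14 mm bar). Turning clockwise (positive about tool x).

apply_moves(plan=[0.15,0,0,0,0,0,5,0.15,0,0,0,0,0,5,0.15,0,0,0,0,0,5,0.15,0,0,0,0,0,5,0.15,0,0,0,0,0,5])

```text
clock: 8.62
eef_pos: [550.7, 142.1, 103.4]
eef_rot: [-0.948, 1.564, -2.958]
wrist_force: [-22.9, -3.7, 13.4]
finger_gap: 14.4
```

apply_moves(plan=[0.15,0,0,0,0,0,5,0.04,0,0,0,0,0,5,0,0,0,0,0,0,5,0,0,0,0,0,0,5,0,0,0,0,0,0,5])

```text
clock: 9.25
eef_pos: [550.5, 143.0, 103.4]
eef_rot: [-0.973, 1.564, 3.115]
wrist_force: [-22.2, 3.4, 13.1]
finger_gap: 14.9
```

Run:
```python
from h import *
from cell import readout,cams
s=readout.read_state();M=rot(s["eef_rot"]);print(s["clock"],s["eef_pos"],np.arctan2(M[1,1],M[0,1]),s["wrist_force"],s["moment"],s["finger_gap"])
```

```text
9.25 [550.52982358 143.04729142 103.37746267] -0.6245763465748595 [-22.21908098   3.42446612  13.06524105] [ 0.41725899  4.32562097 -0.06628607] 14.949523338641427
```

apply_moves(plan=[0,0,0,0,0,0,60,0,0,0,0,0,0,60,0,0,0,0,0,0,60,0,0,0,0,0,0,60,0,0,0,-0.02,0,0,60])

```text
clock: 9.88
eef_pos: [552.6, 142.3, 122.4]
eef_rot: [-0.749, 1.568, -2.945]
wrist_force: [0.0, 0.1, 0.4]
finger_gap: 55.6
```

apply_moves(plan=[0,0,0,-0.04,0,0,60,0,0,0,-0.04,0,0,60,0,0,0,0,0,0.05,60,0,0,0,0,0,0.05,60,0,0,0,0,0,0,60])

```text
clock: 10.5
eef_pos: [493.8, 59.7, 204.0]
eef_rot: [1.968, 1.57, -0.23]
wrist_force: [0.4, 0.6, 0.1]
finger_gap: 56.3
```

Run:
```python
from h import *
from cell import readout,cams
import pickle
s=readout.read_state();c=cams.camera("wrist");pickle.dump((s,c),open("w3.pkl","wb"));cv2.imwrite("pics/w3.png",cv2.resize(c["image"],(784,588))[:,:,::-1])
M=rot(s["eef_rot"]);print(s["clock"],s["eef_pos"],np.arctan2(M[1,1],M[0,1]),s["finger_gap"])
```

```text
10.5 [493.80731511  59.65822324 203.96598179] -0.6273888242123241 56.30616387949938
```

View pics/w3.png

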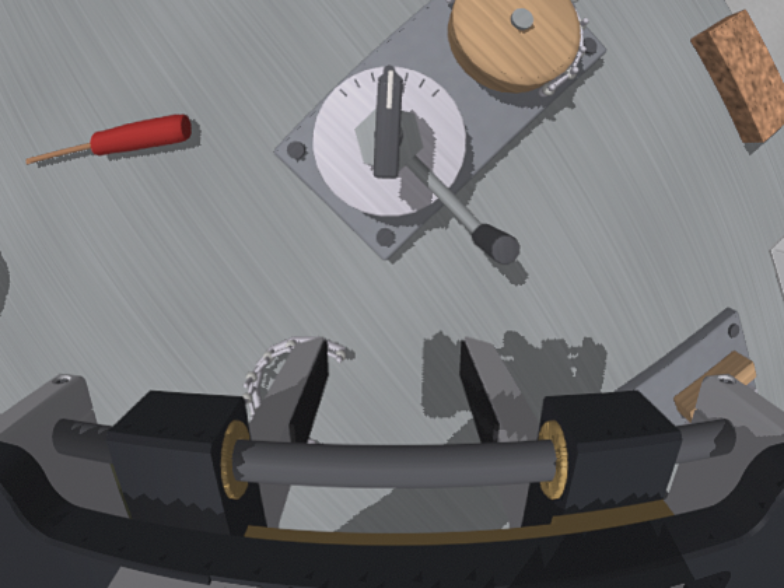

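The nose at (389,67) covers the pin. The dial ticks at (343,92), (359,81) and (420,81), (436,92) sit symmetrically about it.

Run:
```python
from h import *
import pickle
s,c=pickle.load(open("w3.pkl","rb"))
w=lambda u,v,z:wonz(c,s,(u+.5)/1.4-.5,(v+.5)/1.4-.5,z)
x=w(389.5,141,56);print("axis",x)
rim=np.array([w(*p,56)[:2] for p in((313,141),(466,141),(389,216),(335,194),(444,194),(335,88),(444,88))])
A=np.c_[2*rim,np.ones(len(rim))];x=np.linalg.lstsq(A,(rim**2).sum(1),rcond=None)[0];print("axis",x[:2],"r",np.sqrt(x[2]+x[0]**2+x[1]**2))
for n,p,z in(("t1",(343,92),56),("t2",(359,81),56),("t5",(420,81),56),("t6",(436,92),56),("tip",(389,67),128),("line in",(390,107),128),("back",(386.5,175),128),("grip",(504,249),133)):
    P=w(*p,z);d=P[:2]-x[:2];print(n,P.round(1),np.hypot(*d).round(1),np.arctan2(d[1],d[0]).round(3))
a=w(389,67,128);b=w(386.5,175,128);print("bar dir",np.arctan2(*(a-b)[[1,0]]))
```

```text
axis [551.70387147 143.73588474  56.        ]
axis [552.1062636  144.41684271] r 54.871067258864585
t1 [546.3 192.8  56. ] 48.7 1.689
t2 [560.2 192.5  56. ] 48.8 1.403
t5 [595.3 167.   56. ] 48.7 0.482
t6 [599.8 153.9  56. ] 48.6 0.196
tip [573.4 173.3 128. ] 35.9 0.934
line in [560.1 153.9 128. ] 12.5 0.87
back [536.  123.9 128. ] 26.1 -2.237
grip [566.1  52.  133. ] 93.4 -1.421
bar dir 0.9219386143450822
```

The nose is at 0.92–0.946 and the tick-centre (pin) bearing is 0.943, so the error is about 0.02 rad. Going back to the nut grip at (567,51.5).

apply_moves(plan=[-0.1615,0,0,0,0,0,80,-0.1615,0,0,0,0,0,80,-0.1615,0,0,0,0,0,80,-0.1615,0,0,0,0,0,80,-0.1615,0,0,0,0,0,80])

```text
clock: 11.18
eef_pos: [495.4, 62.2, 203.3]
eef_rot: [3.08, 1.571, 1.698]
wrist_force: [0.1, -0.2, -0.2]
finger_gap: 75.1
```

apply_moves(plan=[0,0,0,0,0.0353,0.0106,80,0,0,0,0,0.0353,0.0106,80,0,0,0,0,0,0,80,0,0,0,0,0,0,80])

```text
clock: 11.68
eef_pos: [567.9, 54.0, 203.0]
eef_rot: [-1.834, 1.57, 3.062]
wrist_force: [0.0, -0.6, 0.1]
finger_gap: 75.3
```

Run:
```python
from h import *
from cell import readout
for i in range(1):
    s=readout.read_state();M=rot(s["eef_rot"]);print(s["eef_pos"],np.arctan2(M[1,1],M[0,1]),s["finger_gap"])
```

```text
[567.8512493   53.96414532 202.9792106 ] 0.18311484049362298 75.25438220226472
```

apply_moves(plan=[0,0,0,0.026,0,0.0015,80,0,0,0,0.028,0,0,80,0,0,0,0.028,0,0,60,0,0,0,0.026,0,0,40,0,0,0,0,0,0,15], force=25)

```text
clock: 12.3
eef_pos: [567.1, 52.2, 94.3]
eef_rot: [-1.745, 1.568, -3.132]
wrist_force: [0.3, -0.2, -0.3]
finger_gap: 48.4
```

apply_moves(plan=[0,0,0,0,0,0,0,0,0,0,0,0,0,0,0,0,0,0,0,0,0,0,0,0,0,0,0,0,0,0,0,0,0,0,0])

```text
clock: 12.92
eef_pos: [566.4, 51.5, 96.2]
eef_rot: [-1.587, 1.566, -2.975]
wrist_force: [-20.4, -2.4, 15.2]
finger_gap: 17.5
```

apply_moves(plan=[0.15,0,0,0,-0.0142,-0.0011,0,0.15,0,0,0,-0.0142,-0.0011,0,0.15,0,0,0,-0.0142,-0.0011,0,0.15,0,0,0,-0.0142,-0.0011,0,0,0,0,0,0,0,0])

```text
clock: 13.55
eef_pos: [512.1, 59.1, 96.2]
eef_rot: [-3.138, 1.57, 1.156]
wrist_force: [-3.2, 2.3, 5.1]
finger_gap: 17.8
```

apply_moves(plan=[0.15,0,0,0,-0.0142,-0.0011,0,0.15,0,0,0,-0.0142,-0.0011,0,0,0,0,0,0,0,0])

```text
clock: 13.92
eef_pos: [488.7, 74.5, 96.2]
eef_rot: [2.992, 1.57, 0.705]
wrist_force: [-2.7, 2.7, 6.1]
finger_gap: 17.6
```

apply_moves(plan=[0.1,0,0,0,-0.0095,-0.0005,0,0.03,0,0,0,-0.003,0,0,0,0,0,0,0,0,0])

```text
clock: 14.3
eef_pos: [480.4, 82.8, 96.2]
eef_rot: [2.63, 1.569, 0.214]
wrist_force: [-0.2, 0.7, 7.6]
finger_gap: 17.8
```

apply_moves(plan=[0.02,0,0,0,-0.003,0,0,0,0,0,0,-0.002,0,0,0,0,0,0,0,0,0])

```text
clock: 14.68
eef_pos: [477.8, 85.9, 96.2]
eef_rot: [2.185, 1.568, -0.251]
wrist_force: [5.1, -5.3, 4.0]
finger_gap: 17.4
```

apply_moves(plan=[0.02,0,0,0,-0.002,0,0,0,0,0,0,-0.001,0,0,0,0,0,0,0,0,0])

```text
clock: 15.05
eef_pos: [477.7, 86.1, 96.2]
eef_rot: [1.931, 1.563, -0.525]
wrist_force: [22.3, -23.5, -5.4]
finger_gap: 17.4
```

The position has stopped and the force rose from 7 to 32 N, so it is at the tight stop. I'll relieve, release, rise and check.

apply_moves(plan=[0,0,0,0,0.003,0,0,0,0,0,0,0,0,60,0,0,0,0,0,0,60,0,0,0,0,0,0,60,0,0,0,0,0,0,60])

```text
clock: 15.68
eef_pos: [476.4, 86.5, 95.4]
eef_rot: [-0.505, 1.571, -2.963]
wrist_force: [-0.2, -0.5, 0.0]
finger_gap: 53.8
```

apply_moves(plan=[0,0,0,-0.03,0,0,60,0,0,0,-0.04,0,0,60,0,0,0,-0.04,0,0,60,0,0,0,0,0,0,60,0,0,0,0,0,0,60])

```text
clock: 16.3
eef_pos: [476.1, 86.5, 204.6]
eef_rot: [-0.61, 1.57, -3.068]
wrist_force: [-0.0, 0.5, -0.8]
finger_gap: 56.6
```

Run:
```python
from h import *
from cell import readout,cams
import pickle
s=readout.read_state();c=cams.camera("wrist");pickle.dump((s,c),open("w4.pkl","wb"));cv2.imwrite("pics/w4.png",cv2.resize(c["image"],(784,588))[:,:,::-1])
print(s["clock"],s["eef_pos"],s["finger_gap"],s["wrist_force"])
```

```text
16.3 [476.07560466  86.45864382 204.58730298] 56.578134247918946 [-0.00512888  0.47509445 -0.8430509 ]
```

View pics/w4.png

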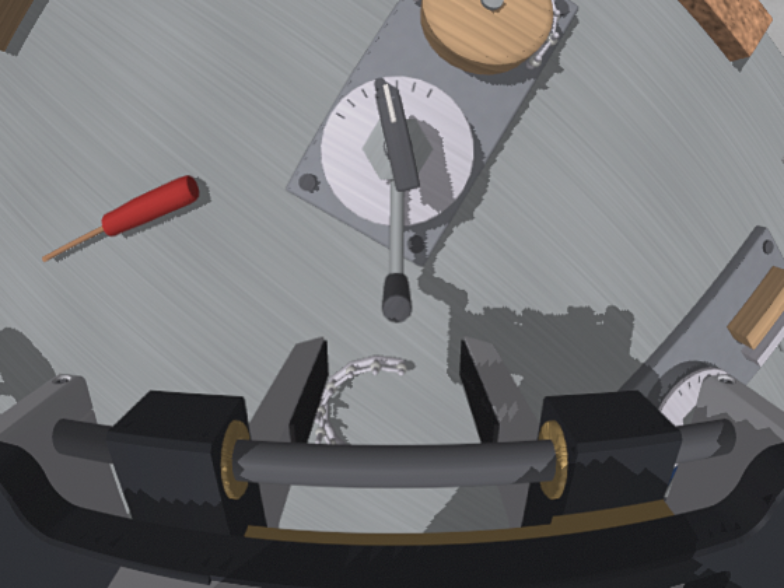

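The nose tip is at (385,83) with the bar back at (407,189). The pin shows just left of the tip at about (379,82), and the grip top is at (397,307).

Run:
```python
from h import *
import pickle
s,c=pickle.load(open("w4.pkl","rb"))
w=lambda u,v,z:wonz(c,s,(u+.5)/1.4-.5,(v+.5)/1.4-.5,z)
rim=np.array([w(*p,56)[:2] for p in((321,151),(473,151),(397,76),(342,203),(451,203),(345,97),(451,97))])
A=np.c_[2*rim,np.ones(len(rim))];x=np.linalg.lstsq(A,(rim**2).sum(1),rcond=None)[0];print("axis",x[:2],"r",np.sqrt(x[2]+x[0]**2+x[1]**2))
for n,p,z in(("t1",(340,114),56),("t2",(351,101),56),("t5",(413,88),56),("t6",(430,93),56),("pin",(380,83),78),("tip",(385,82),128),("back",(407,187),128),("grip",(397,308),133)):
    P=w(*p,z);d=P[:2]-x[:2];print(n,P.round(1),np.hypot(*d).round(1),np.arctan2(d[1],d[0]).round(3))
a=w(385,82,128);b=w(407,187,128);print("bar dir",np.arctan2(*(a-b)[[1,0]]))
im=cv2.imread("pics/w4.png")[50:240,290:500];cv2.imwrite("pics/w4z.png",cv2.resize(im,None,fx=3,fy=3))
```

```text
axis [551.96198967 144.62656926] r 54.55125224055934
t1 [547.  193.1  56. ] 48.8 1.673
t2 [559.2 193.   56. ] 48.9 1.421
t5 [594.4 164.8  56. ] 47.0 0.443
t6 [599.3 153.2  56. ] 48.1 0.178
pin [579.2 181.8  78. ] 46.1 0.939
tip [573.9 172.  128. ] 35.1 0.895
back [535.3 124.7 128. ] 26.0 -2.268
grip [478.6  85.6 133. ] 94.2 -2.464
bar dir 0.8858151235915045
```

View pics/w4z.png

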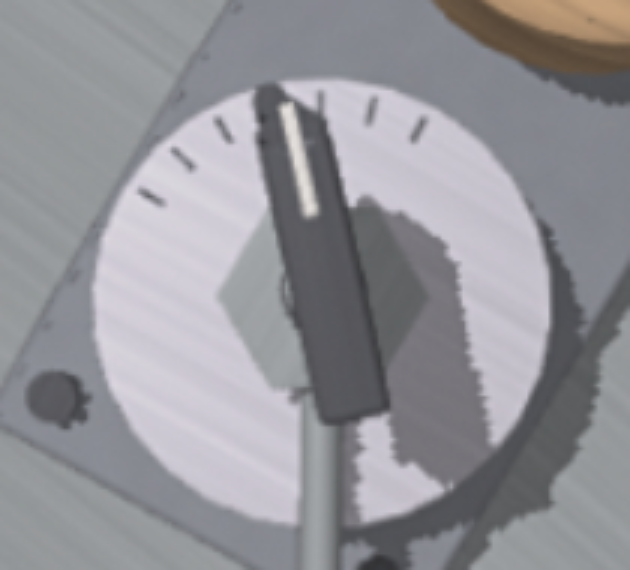

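The pin reads 0.939 and the nose 0.886–0.895, so the screw is at about −0.05 rad (limit 0.2). The grip bearing is −2.464, against −2.459 measured the same way when it was tight at the start. The arm is clear.

```bash
python3 -c "
from cell import ticket
print(ticket.sign_off())"
```

```text
the job is handed in; nothing more can be done
None
```

The round-former jig is set and locked, and I handed the job in at about 16 s of the 58 s allowed; no verdict came back.

- **Loosening:** I gripped the nut's handle and swung it counter-clockwise to its stop, where the wrist force rose sharply, to about 58 N. A picture then showed the screw had not moved (nose bearing about 1.88, as at the start).
- **Setting the screw:** I gripped the bar head and turned it clockwise by 0.94 rad. The next picture put the nose within about 0.02 rad of the pin.
- **Locking:** I swung the handle clockwise until it stopped moving and the force rose from 7 to 32 N, then opened the fingers and rose clear.

**Last checks, from the wrist camera:**
- **Nut:** its grip is at bearing −2.464, against −2.459 measured the same way before I started, so it is fully tight to within measuring error.
- **Screw:** the nose is at 0.886–0.895 and the pin at 0.939, so the screw is about −0.05 rad from the pin (limit 0.2). That is roughly 0.03 rad more than before locking, so it may have shifted slightly, though the pictures are not much finer than that.
- **Arm:** it stands clear with no force beyond sensor noise, and I kept it away from the straight jig throughout.

**Disagreements:** the first top-camera picture put the pin at 0.88–0.90, and the wrist camera put it at 0.94–0.95. I went with the wrist camera, since the dial's tick marks agreed with it. The arm's position readings also wandered by 2–3 mm, which did no harm here.

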